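Find the high spot of an eccentric shaft with a dial indicator

ROBOT

A 6-joint arm with a two-finger parallel gripper is mounted at the origin on a cart in front of the work surface, level with it; the furniture and walls round the work are solid. World frame = base frame: x ahead of the robot, y to its left, z up, the work surface at z = 0. Lengths are in m, angles in rad, forces in N, time in s.
With the tool pointing down it reaches from about 0.35 to 0.875 m from the base axis. Payload 15.5 kg.
Tool frame: the origin (TCP) lies midway between the tips of the shut fingers; the grasp point (between the pads) lies grip_point_offset behind it (grip_point_offset is the distance from the TCP to the grasp point, in m); z points along the fingers, x is the direction in which the jaws open and shut, and the axes are right-handed (so a half turn about z gives the same grasp; the last joint's range is limited). The gripper opens to 85 mm and grips with 20 to 120 N. Pads are 22 mm wide; open, the fingers measure 114 mm over their backs; the gripper's body (76 mm by 85 mm) begins 54 mm behind the grasp point. The pads swing forward as they close: fully open they stand 13 mm farther back than shut.
Start: joints at [1.173, 0.494, 1.345, -0, 1.302, -0.096], TCP at [0.186, 0.597, 0.231] pointing down, gripper open.
Joint ranges: [-2.91, 2.91], [-0.82, 2.16], [0.22, 2.67], [-1.22, 4.37], [0.12, 2.79], [-3.08, 3.08]. Speed limits (rad/s): [1.89, 1.89, 2.57, 3.01, 3.01, 3.01].

INTERFACE

Orientations are given as a unit quaternion [w, x, y, z].
In Python, from rig import * gives the robot as it stands.
- The arm moves only by the tool send_rows, never from a script. Its argument "increments" is a list of rows, each an object of numbers: "dx", "dy", "dz": the shift along the world's x, y, z in cm; "twist": the turn about the world's z in degrees. In form: [{"dx": .., "dy": .., "dz": .., "twist": ..}, ...]. A call has 1 to 10 rows; each row is the pose to reach, as a shift and turn from the pose commanded when the call began; what a row does not reach only later rows make up. A row lasts 1/10 s, in which the tool goes at most 50 mm and 8.59 degrees, less where a joint would pass 70% of its speed; a pose out of reach is approached as far as the arm can. A call with a gripper value outside its range is refused whole. "claw" is the opening, from 0 (shut) to 1 (fully open), set as the call begins (left out, the last holds). The fingers move at their own pace and stop on an object; "newtons" is the grip in N (left out, the last holds). Time passes only in rows, so rows that repeat a pose let the fingers close. It gives the time, the measured TCP pose, the force and the opening at its end, in the units of the state.
- observe(): the state, without advancing time (a new reading comes with each control period).
- snapshot(name): name is "scene" or "top" or "wrist"; returns the picture (400x640x3 uint8, red, green, blue); there is no depth.
- camera_params(name): a dict with "fx", "fy", "cx", "cy" (pixels), "camera_from_world" (4x4, takes a point from world to camera coordinates). Camera axes: x right, y down, z forward; pixel columns grow to the right and rows downward; lengths in m; the calibration is good to about 2 mm. A picture is of the moment at which its call begins: read the wrist's pose just before it. camera_params takes no time and is no camera call; for the wrist camera it gives the pose at the moment of the call.
- close_job(): hands the job in, once; it reports no verdict.
The state is a dict: "time_s": time; "qpos": joint angles; "qvel": joint speeds; "tau": joint torques, N m; "eef_pos": TCP position; "eef_rot": TCP orientation; "ft_force": force on the tool from outside, world axes, zero at the start; "torque": the same for the moment, N m; "grip_width": finger opening in m.
Only numpy, scipy, OpenCV 4.12 (cv2) and the standard library are available. Lean on these libraries where they do the work, as an engineer would, in place of code of your own. Each camera call takes 0.05 s, during which the arm holds its last target.

TASK

Check the shaft in the V-blocks: take the orange lug, slide the dial indicator down onto the brass collar until its needle shows about 2 mm of plunger travel (the green mark), and let go. Then turn the shaft gently by its spokes, keeping it down in the V-blocks, to find where the collar stands highest, and leave it turned so that this high spot is under the plunger, with the indicator still resting on it. Never run the plunger to the end of its travel, and leave the whetstone and the sanding block where they are.

Things in the scene. Friction and masses are not known exactly. Their poses are not given: they have to be found in the camera images.
- stand: Grey base plate (150 x 200 x 14 mm) fixed to the table, with two steel V-blocks at y = -84 and +60 mm (24 mm along y, tops 92 mm above the table) and a column at x = +62 mm (16 mm thick, top 218 mm up). Origin: on the table, below the plunger and the shaft's middle. x points from shaft to column, y along the shaft, z up.
- indicator (a joint): Height of the dial indicator on its column, m: 0 is at the top, the value grows as it is slid down (range 0 to 0.026). A friction clamp of about 8 N holds it wherever it is left. At 0 the free plunger tip is 119 mm above the table.
- lug (a point): Middle of the place to grip on the orange lug on top of the dial indicator: 16 mm wide along the stand's y, 18 mm along its x; the lug ends 16 mm above this point, and the dial housing (52 mm in diameter, 20 mm thick, facing the robot and tilted up) starts 20 mm below it. It moves down with the indicator.
- plunger_tip (a point): Lowest point of the ball tip (8 mm) of the sprung plunger under the dial; points down on the middle of the collar. Spring 0.2 N per mm (about 0.4 N at first touch), 12 mm of travel.
- needle (a joint): Needle of the dial, rad: 0 (12 o'clock) with the plunger free; turns clockwise by pi/6 (one tick) for each mm that the plunger is pushed in. Green mark at 2 mm, red mark at 11 mm.
- shaft: Loose steel shaft, 0.7 to 1 kg with its collar, 20 mm thick, 222 mm long, oiled, lying in the V-blocks along the stand's y. Origin on its axis, under the plunger, 86 mm above the table when seated; its y axis is the shaft axis. It turns either way when a spoke is pushed sideways with closed fingers (about 1 to 4 N) and friction keeps it where it is left.
- hub (a point): On the shaft axis in the middle of the spoked hub (32 mm across), at y = -125 mm of the shaft, axes as the shaft's. Five round spokes (9 mm thick, 13 mm black end balls, 69.5 mm from axis to end), 72 degrees apart, in the plane y = 0 here: the first points along (sin 0.35, 0, cos 0.35), that is 0.35 rad from z towards x.
- collar_place (a point): Point on the stand, 86 mm up, on the shaft's axis under the plunger. Here the shaft carries a round brass collar (44 mm across, 24 mm wide) clamped on 3 mm off-centre: its top rises and falls by 6 mm in a turn. Which way it is off-centre differs each time; the indicator must tell. At the start the high spot is at least 60 degrees from the top.
- whetstone: Grey whetstone, 33 x 68 x 27 mm, a bystander; origin at its underside's centre.
- sanding_block: Brown sanding block, 52 x 92 x 32 mm, a bystander; origin at its underside's centre.
Mind the look-alikes: they are no part of the job. Of the things that look like the stand, the larger one is meant.

How it is judged:
On the way, in this order (a step that is already met when the one before it is completed fails the run):
1. the indicator is lowered onto the collar until the plunger is pushed in by 1 to 3.5 mm (value of joint needle between 0.524 and 1.833 rad), for 0.3 s.
2. the shaft is turned until the collar's high spot is under the plunger, still pushed in (z of plunger_tip in the frame of stand above 0.1102 m and value of joint needle between 0.524 and 5.76 rad), for 0.2 s.
At the end, for the whole second after the job is handed in: The plunger tip rests pushed in by 1 to 11 mm on the collar at its high spot (tip at least 110.2 mm above the table, where it stands about 110.7 mm under load at the very top; about 30 degrees of turn either way), the shaft at rest and seated in both V-blocks (axis within 3 mm of its place) (all of step 2 and z of shaft in the frame of stand between 0.083 and 0.089 m and x of shaft in the frame of stand between -0.003 and 0.003 m and linear speed of shaft below 0.02 m/s and angular speed of shaft below 0.1 rad/s); the robot touches nothing.
It fails at once if the plunger is pushed in by more than 11 mm (end of its travel) (value of joint needle above 5.76 rad).
It fails at once if the fingers press on the shaft with more than 15 N (contact force between the fingers and shaft above 15 N).
It fails at once if the shaft is lifted or knocked out of the V-blocks (its middle more than 6 mm up) (z of shaft in the frame of stand above 0.092 m).
It fails at once if the whetstone or the sanding block is moved by more than 20 mm (distance of any of whetstone, sanding_block from where it was at the start of the episode above 0.02 m).
It also fails if it takes over 72 s, if anything falls off the work surface, if the arm or the gripper's body presses on something with over 40 N, if the wrist force passes 120 N, or if a joint passes its speed limit or range.

## Working session

There is one attempt and no reset: what is moved stays moved. The work goes in short steps, Python scripts to look and compute and a tool call to move; the robot and the scene stay as the last step left them, time stands still between calls to the robot, and variables do not carry over. Pictures are saved under pics/ and viewed, and the job is handed in when it is done.

Besides the shell and the picture viewer there is one more tool, called as name(argument=value, ...) on one line, values as JSON. send_rows: Moves the arm, as the interface text tells. Its arguments: {"type":"object","properties":{"increments":{"type":"array"},"claw":{"type":"number"},"newtons":{"type":"number"}},"required":["increments"]}

```bash
mkdir -p pics; ls
python3 - <<'E'
from rig import *
import cv2
print(observe())
for n in("scene","top","wrist"):
    c=camera_params(n); print(n,c)
    cv2.imwrite(f"pics/{n}0.png",snapshot(n)[:,:,::-1])
E
```

```text
pics
{'time_s': 0.0, 'qpos': array([ 1.17349983e+00,  4.94194760e-01,  1.34612219e+00, -2.91219708e-06,
        1.30249743e+00, -9.55458743e-02]), 'qvel': array([ 0.00123418,  0.00045142,  0.00022372,  0.00035262, -0.00062722,
       -0.00142495]), 'tau': array([ 3.97004609e-03, -8.82160020e+01, -3.83860266e+01,  3.35231080e-04,
        1.01283181e-02, -2.34856606e-05]), 'eef_pos': array([0.18563254, 0.59642481, 0.23069608]), 'eef_rot': array([ 3.14735676e-04,  8.05354258e-01,  5.92793510e-01, -5.23543743e-04]), 'ft_force': array([ 0.75922119, -0.26815297, -0.18776187]), 'torque': array([0.00096978, 0.01066028, 0.00261533]), 'grip_width': 0.08514783121128137}
scene {'fx': 443.15508753608054, 'fy': 443.15508753608054, 'cx': 320.42214346445564, 'cy': 196.7279001507465, 'camera_from_world': array([[ 0.66519263, -0.74658341,  0.01148829, -0.33298664],
       [-0.43626345, -0.40109758, -0.80547808,  0.30369743],
       [ 0.6059645 ,  0.53078616, -0.5925142 ,  0.81612653],
       [ 0.        ,  0.        ,  0.        ,  1.        ]])}
top {'fx': 373.63632179995784, 'fy': 373.63632179995784, 'cx': 326.3701173943103, 'cy': 206.56037213222962, 'camera_from_world': array([[ 0.01440868, -0.99927323,  0.03529026, -0.07471367],
       [-0.9937941 , -0.01820509, -0.10973539,  0.4946563 ],
       [ 0.1102981 , -0.03349011, -0.99333415,  1.12275121],
       [ 0.        ,  0.        ,  0.        ,  1.        ]])}
wrist {'fx': 314.18052699940506, 'fy': 314.18052699940506, 'cx': 321.31339261580234, 'cy': 197.20229431944, 'camera_from_world': array([[ 2.97941328e-01,  9.54583817e-01, -8.37812115e-04,
        -6.24331280e-01],
       [ 9.15860616e-01, -2.85607514e-01,  2.82183769e-01,
        -3.71440753e-02],
       [ 2.69128774e-01, -8.48415259e-02, -9.59360005e-01,
         3.78480364e-01],
       [ 0.00000000e+00,  0.00000000e+00,  0.00000000e+00,
         1.00000000e+00]])}
```

View pics/scene0.png

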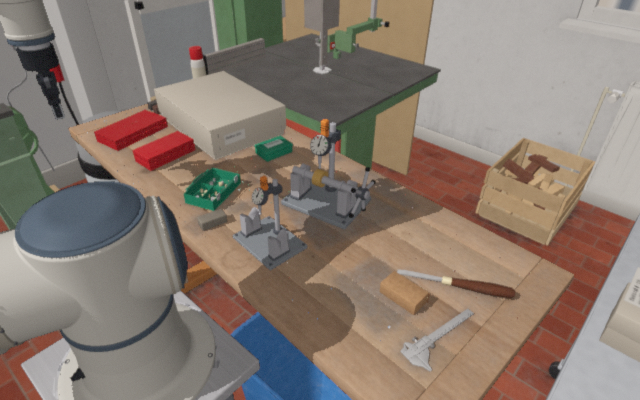

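View pics/top0.png

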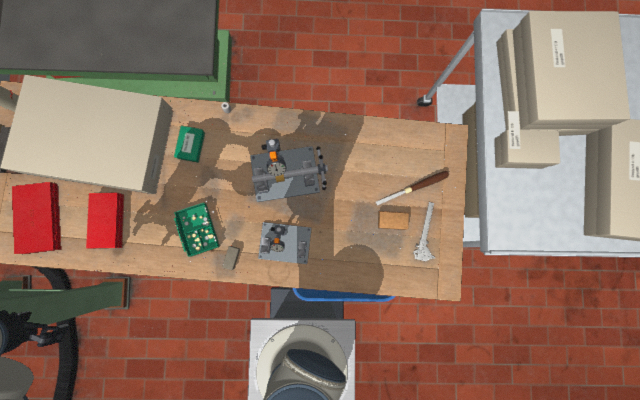

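View pics/wrist0.png

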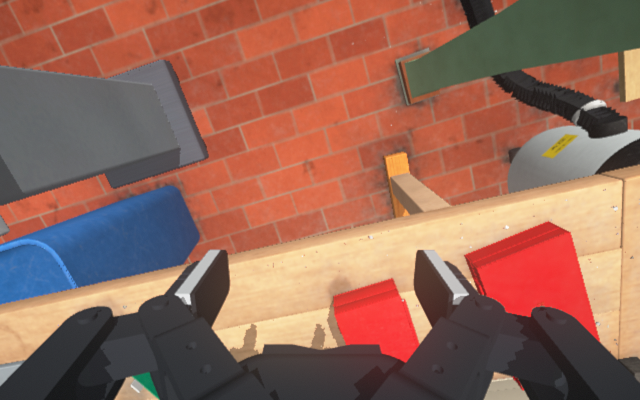

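Two candidates look like the stand: one at top-view (288,172), which is scene (325,180), and one at top-view (285,242), which is scene (268,220). The first is larger and carries the shaft, brass collar and spokes, so it fits the description. I'll confirm it in an enlarged crop.

Run:
```python
import cv2,numpy as np
a=cv2.imread("pics/top0.png")[130:210,240:340]; b=cv2.imread("pics/scene0.png")[115:235,270:390]
cv2.imwrite("pics/crop_top.png",cv2.resize(a,None,fx=7,fy=7,interpolation=2))
cv2.imwrite("pics/crop_scene.png",cv2.resize(b,None,fx=5,fy=5,interpolation=2))
```

```text
(no output)
```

View pics/crop_top.png

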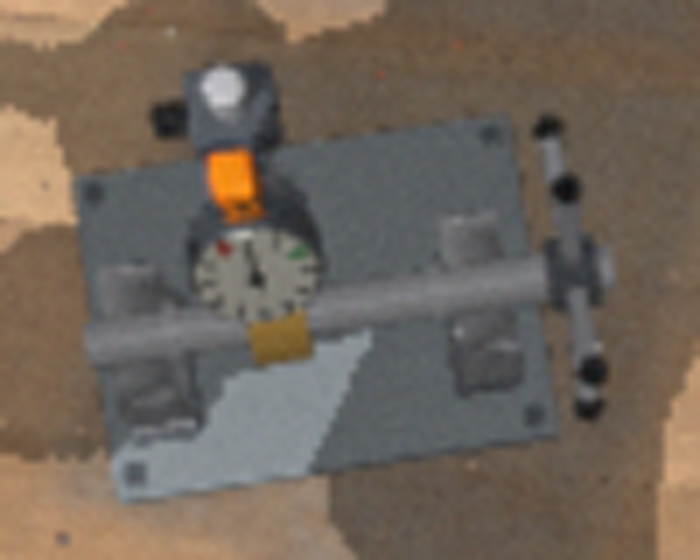

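View pics/crop_scene.png

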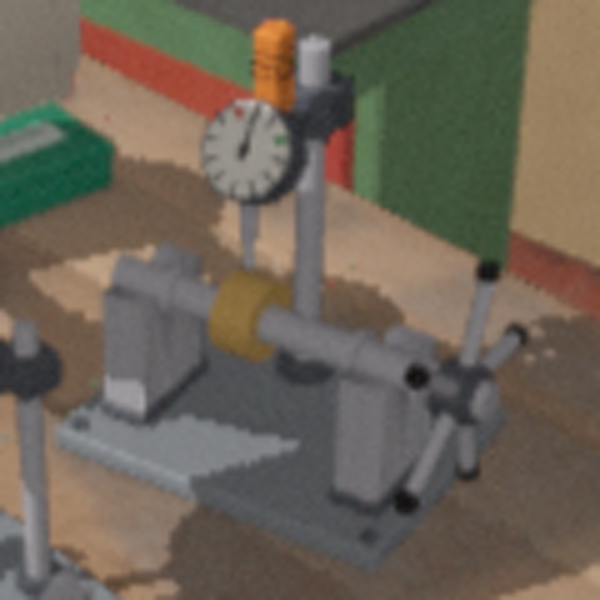

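Confirmed: the crop shows the larger stand with the shaft, brass collar, spokes and orange lug. Next I'll fit its pose from features in both views.

```bash
cat > h.py <<'E'
import numpy as np, cv2
from rig import *
from scipy.optimize import least_squares
def proj(c,P):
    T=c["camera_from_world"]; p=np.atleast_2d(P)@T[:3,:3].T+T[:3,3]
    return np.c_[c["fx"]*p[:,0]/p[:,2]+c["cx"],c["fy"]*p[:,1]/p[:,2]+c["cy"]]
def tri(obs):
    A=[];
    for c,u in obs:
        P=np.array([[c["fx"],0,c["cx"]],[0,c["fy"],c["cy"]],[0,0,1]])@c["camera_from_world"][:3]
        A+= [u[0]*P[2]-P[0],u[1]*P[2]-P[1]]
    v=np.linalg.svd(np.array(A))[2][-1]; return v[:3]/v[3]
E
cat > fit.py <<'E'
from h import *
ct,cs=camera_params("top"),camera_params("scene")
t=lambda u:np.array([240-.43+u[0]/7,130-.43+u[1]/7]); s=lambda u:np.array([270-.4+u[0]/5,115-.4+u[1]/5])
def W(p,q):
    c,s_=np.cos(p[2]),np.sin(p[2]); q=np.atleast_2d(q)
    return np.c_[p[0]+c*q[:,0]-s_*q[:,1],p[1]+s_*q[:,0]+c*q[:,1],q[:,2]]
def ball(th): return [0.063*np.sin(th),-.125,.086+.063*np.cos(th)]
def res(p,full=False):
    ox,oy=p[3],p[4]; sp=p[5]+np.arange(5)*2*np.pi/5
    C=lambda a,b:[ox+a*.075,oy+b*.1,.014]
    pts=[(ct,t((80,178)),C(1,1)),(ct,t((508,117)),C(1,-1)),(ct,t((555,435)),C(-1,-1)),(ct,t((122,502)),C(-1,1)),
     (cs,s((62,430)),C(-1,1)),(cs,s((375,560)),C(-1,-1)),(cs,s((500,418)),C(1,-1)),
     (ct,t((222,86)),[.062,0,.218]),(cs,s((316,45)),[.062,0,.218])]
    pts+= [(cs,s(u),ball(sp[k])) for u,k in SB]+[(ct,t(u),ball(sp[k])) for u,k in TB]
    r=np.concatenate([proj(c,W(p,q))[0]-u for c,u,q in pts])
    return r
SB=[((488,270),0),((517,335),1),((468,472),2),((406,502),3),((417,376),4)]
TB=[((566,188),0),((548,127),1),((588,407),3),((592,370),4)]
if __name__=="__main__":
    f=least_squares(res,[.55,.0,.14,0,-.012,.35],loss="soft_l1")
    print(f.x,np.degrees(f.x[2]),np.round(res(f.x).reshape(-1,2),1).tolist())
    np.save("stand.npy",f.x)
    lt=tri([(ct,t((232,165))),(cs,s((274,25)))]); print("lugtop?",lt)
    for z in(.21,.22,.23,.24,.25): print(z,proj(ct,W(f.x,[[.0,0,z],[.02,0,z],[.04,0,z]])).round(1).tolist(),proj(cs,W(f.x,[[0,0,z],[.02,0,z],[.04,0,z]])).round(1).tolist())
    print(t((232,165)),s((274,25)))
    print("hub",W(f.x,[[0,-.125,.086]]),"tip",W(f.x,[[0,0,.119]]))
E
python3 fit.py
```

```text
[ 0.58101626  0.07633376  0.16761487  0.01578564 -0.01420297  0.35598022] 9.603624874724757 [[-1.2, -0.0], [0.6, -0.2], [1.0, 0.7], [-0.8, 0.5], [-1.4, -0.1], [0.5, -0.1], [2.5, -1.5], [-0.3, -0.1], [0.2, -0.7], [0.5, 0.4], [0.2, 0.3], [0.2, -0.3], [0.2, -0.0], [0.2, 0.0], [-0.3, 0.2], [-0.1, 0.6], [-0.3, 0.2], [-0.3, 0.3]]
lugtop? [0.60353471 0.08011928 0.24378325]
0.21 [[274.6, 165.5], [273.5, 158.1], [272.5, 150.7]] [[320.0, 135.6], [324.3, 132.4], [328.5, 129.2]]
0.22 [[274.2, 164.7], [273.1, 157.2], [272.1, 149.7]] [[320.0, 132.0], [324.3, 128.7], [328.6, 125.6]]
0.23 [[273.8, 163.8], [272.7, 156.2], [271.6, 148.7]] [[320.1, 128.3], [324.4, 125.1], [328.6, 122.0]]
0.24 [[273.4, 162.9], [272.3, 155.3], [271.2, 147.6]] [[320.1, 124.5], [324.5, 121.4], [328.7, 118.3]]
0.25 [[273.0, 162.0], [271.9, 154.3], [270.8, 146.6]] [[320.2, 120.8], [324.6, 117.6], [328.8, 114.6]]
[272.71285714 153.14142857] [324.4 119.6]
hub [[ 0.60187016 -0.04691442  0.086     ]] tip [[0.58101626 0.07633376 0.119     ]]
```

The fit is good: stand at (0.581, 0.076), yaw 9.6°, shaft rotation about 0. The lug grip point is at about (0.6035, 0.080, 0.228).

```bash
python3 -c "
from rig import *
print(grip_point_offset)"
```

```text
0.0187
```

send_rows(increments=[{"dz": 4, "twist": 8}, {"dx": 3, "dy": -4, "dz": 8, "twist": 16}, {"dx": 6, "dy": -8, "dz": 11, "twist": 24}, {"dx": 9, "dy": -12, "dz": 11, "twist": 26.8}, {"dx": 12, "dy": -16, "dz": 11, "twist": 26.8}, {"dx": 15, "dy": -20, "dz": 11, "twist": 26.8}, {"dx": 18, "dy": -24, "dz": 11, "twist": 26.8}, {"dx": 21, "dy": -28, "dz": 11, "twist": 26.8}, {"dx": 24, "dy": -32, "dz": 11, "twist": 26.8}, {"dx": 27, "dy": -36, "dz": 11, "twist": 26.8}], claw=1)

```text
validation failed for argument at $.in...
```

send_rows(increments=[{"dx": 0, "dy": 0, "dz": 4, "twist": 8}, {"dx": 3, "dy": -4, "dz": 8, "twist": 16}, {"dx": 6, "dy": -8, "dz": 11, "twist": 24}, {"dx": 9, "dy": -12, "dz": 11, "twist": 26.8}, {"dx": 12, "dy": -16, "dz": 11, "twist": 26.8}, {"dx": 15, "dy": -20, "dz": 11, "twist": 26.8}, {"dx": 18, "dy": -24, "dz": 11, "twist": 26.8}, {"dx": 21, "dy": -28, "dz": 11, "twist": 26.8}, {"dx": 24, "dy": -32, "dz": 11, "twist": 26.8}, {"dx": 27, "dy": -36, "dz": 11, "twist": 26.8}], claw=1)

```text
time_s: 1.15
eef_pos: [0.4448, 0.2505, 0.3413]
eef_rot: [-0.0, 0.646, 0.763, 0.0]
ft_force: [0.8, 1.0, -0.2]
grip_width: 0.0851
```

send_rows(increments=[{"dx": 3, "dy": -3.1, "dz": 0, "twist": 0}, {"dx": 6, "dy": -6.2, "dz": 0, "twist": 0}, {"dx": 9, "dy": -9.3, "dz": 0, "twist": 0}, {"dx": 12, "dy": -12.5, "dz": 0, "twist": 0}, {"dx": 14.8, "dy": -15.6, "dz": -2, "twist": 0}, {"dx": 14.8, "dy": -15.6, "dz": -4, "twist": 0}, {"dx": 14.8, "dy": -15.6, "dz": -4, "twist": 0}])

```text
time_s: 1.85
eef_pos: [0.5911, 0.0954, 0.2983]
eef_rot: [-0.002, 0.647, 0.763, -0.002]
ft_force: [-1.0, 0.8, 0.9]
grip_width: 0.0855
```

Run:
```python
from h import *
print(observe()["eef_pos"])
c=camera_params("wrist")
cv2.imwrite("pics/w1.png",snapshot("wrist")[:,:,::-1])
cv2.imwrite("pics/s1.png",cv2.resize(snapshot("scene")[80:240,250:410,::-1],None,fx=3.7,fy=3.7,interpolation=2))
from fit import W
p=np.load("stand.npy")
print(proj(c,W(p,[[.0228,0,.244],[.0228-.009,.008,.244],[.0228+.009,-.008,.244],[.062,0,.218]])))
```

```text
[0.59109678 0.09539233 0.29833737]
[[296.7806875  230.01336349]
 [308.46173621 217.35289515]
 [285.37272252 242.37785087]
 [300.52218699 263.94514623]]
```

View pics/w1.png

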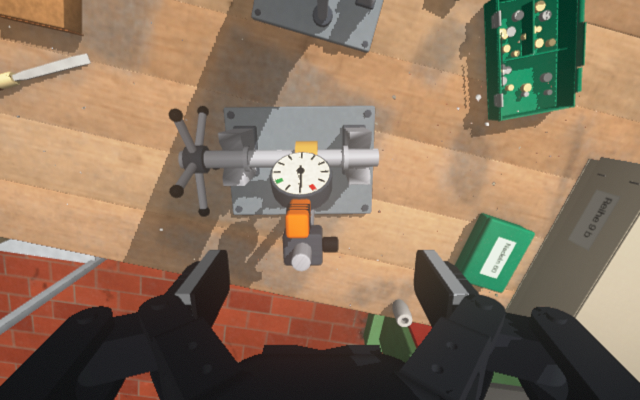

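View pics/s1.png

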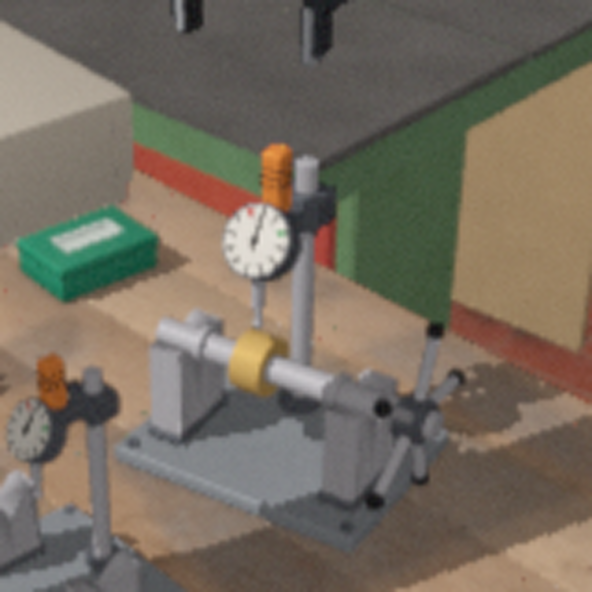

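send_rows(increments=[{"dx": 0, "dy": 0, "dz": 0, "twist": 0}, {"dx": 0, "dy": 0, "dz": -3, "twist": 0}, {"dx": 0, "dy": 0, "dz": -6, "twist": 0}, {"dx": 0, "dy": 0, "dz": -8.7, "twist": 0}, {"dx": 0, "dy": 0, "dz": -8.7, "twist": 0}, {"dx": 0, "dy": 0, "dz": -8.7, "twist": 0}])

```text
time_s: 2.55
eef_pos: [0.5923, 0.0969, 0.2157]
eef_rot: [0.0, 0.646, 0.764, 0.0]
ft_force: [1.2, -0.6, 1.0]
grip_width: 0.0852
```

Run:
```python
from h import *
print(observe()["eef_pos"],observe()["eef_rot"])
c=camera_params("wrist")
cv2.imwrite("pics/w2.png",snapshot("wrist")[:,:,::-1])
from fit import W
p=np.load("stand.npy")
print(proj(c,W(p,[[.0228,0,.244],[.0228-.009,.008,.244],[.0228+.009,-.008,.244],[.062,0,.218]])))
```

```text
[0.59234292 0.09693252 0.21570757] [3.72772819e-04 6.45779935e-01 7.63523411e-01 3.71366725e-04]
[[278.84543755 301.46044451]
 [297.43307511 282.49330968]
 [260.96513788 319.70579999]
 [288.09477125 335.67676873]]
```

View pics/w2.png

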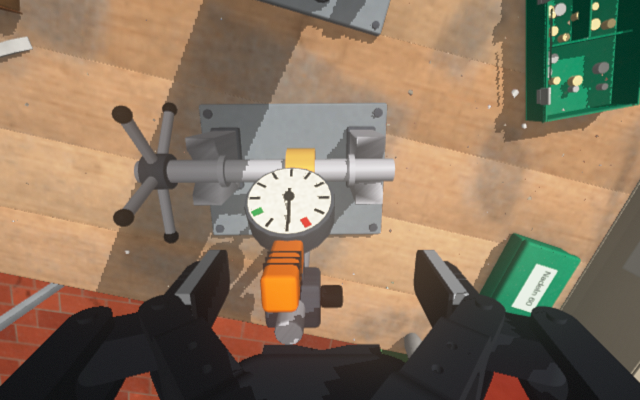

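send_rows(increments=[{"dx": 0.9, "dy": -1.7, "dz": -0.2, "twist": 0}, {"dx": 0.9, "dy": -1.7, "dz": -0.2, "twist": 0}, {"dx": 0.9, "dy": -1.7, "dz": -0.2, "twist": 0}, {"dx": 0.9, "dy": -1.7, "dz": -0.2, "twist": 0}])

```text
time_s: 3.0
eef_pos: [0.6012, 0.0794, 0.2129]
eef_rot: [0.0, 0.646, 0.763, 0.0]
ft_force: [0.2, 0.2, 0.2]
grip_width: 0.0856
```

Run:
```python
from h import *
print(observe()["eef_pos"],observe()["eef_rot"])
cv2.imwrite("pics/w3.png",snapshot("wrist")[:,:,::-1])
```

```text
[0.6012269  0.07938531 0.21287356] [2.63802155e-04 6.46189070e-01 7.63177255e-01 3.07488377e-04]
```

View pics/w3.png

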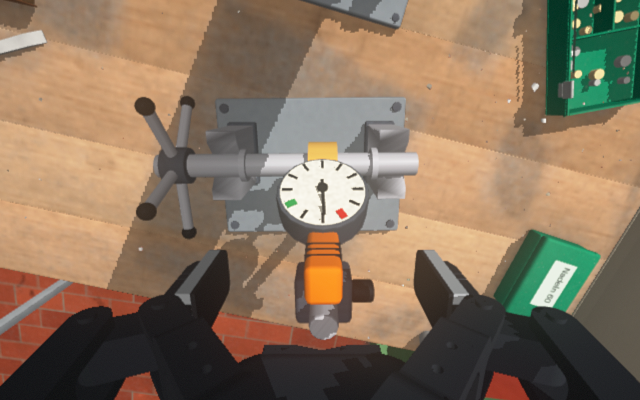

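The lug (column 323) is centred between the fingers. Closing on it now.

send_rows(increments=[{"dx": 0, "dy": 0, "dz": 0, "twist": 0}, {"dx": 0, "dy": 0, "dz": 0, "twist": 0}, {"dx": 0, "dy": 0, "dz": 0, "twist": 0}, {"dx": 0, "dy": 0, "dz": 0, "twist": 0}, {"dx": 0, "dy": 0, "dz": 0, "twist": 0}, {"dx": 0, "dy": 0, "dz": 0, "twist": 0}, {"dx": 0, "dy": 0, "dz": 0, "twist": 0}, {"dx": 0, "dy": 0, "dz": 0, "twist": 0}], claw=0, newtons=30)

```text
time_s: 3.85
eef_pos: [0.6009, 0.0799, 0.2123]
eef_rot: [-0.0, 0.646, 0.763, 0.0]
ft_force: [-0.8, 5.3, 1.3]
grip_width: 0.0154
```

Run:
```python
from h import *
print(observe()["eef_pos"],observe()["ft_force"],observe()["grip_width"])
cv2.imwrite("pics/w4.png",snapshot("wrist")[:,:,::-1])
```

```text
[0.6009202  0.07993279 0.21228373] [-0.75493995  5.32822442  1.29962474] 0.015431520413783616
```

View pics/w4.png

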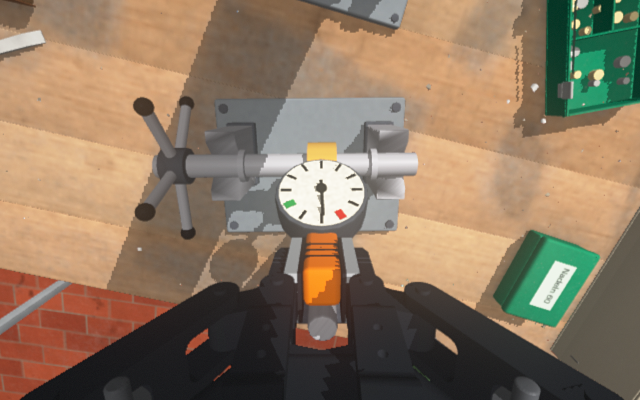

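send_rows(increments=[{"dx": 0, "dy": 0, "dz": -0.1, "twist": 0}, {"dx": 0, "dy": 0, "dz": -0.2, "twist": 0}, {"dx": 0, "dy": 0, "dz": -0.3, "twist": 0}, {"dx": 0, "dy": 0, "dz": -0.4, "twist": 0}, {"dx": 0, "dy": 0, "dz": -0.5, "twist": 0}, {"dx": 0, "dy": 0, "dz": -0.6, "twist": 0}, {"dx": 0, "dy": 0, "dz": -0.7, "twist": 0}, {"dx": 0, "dy": 0, "dz": -0.8, "twist": 0}, {"dx": 0, "dy": 0, "dz": -0.9, "twist": 0}, {"dx": 0, "dy": 0, "dz": -1.0, "twist": 0}])

```text
time_s: 4.9
eef_pos: [0.601, 0.0799, 0.2026]
eef_rot: [-0.0, 0.646, 0.763, 0.0]
ft_force: [-2.7, 5.4, 6.3]
grip_width: 0.0153
```

```bash
cat > look.py <<'E'
from h import *
import sys
n=sys.argv[1]
o=observe(); print(o["time_s"],o["eef_pos"],o["ft_force"],o["grip_width"])
w=snapshot("wrist")[140:260,250:400,::-1]; w=cv2.resize(w,None,fx=3,fy=3,interpolation=2)
s=snapshot("scene")[110:230,290:390,::-1]; s=cv2.resize(s,None,fx=3,fy=3,interpolation=2)
cv2.imwrite(f"pics/{n}.png",np.hstack([w,s]) if w.shape[0]==s.shape[0] else w)
E
python3 look.py l1
```

```text
4.9 [0.60097229 0.07993892 0.20260088] [-2.69732863  5.44498013  6.27955817] 0.015312948379049583
```

View pics/l1.png

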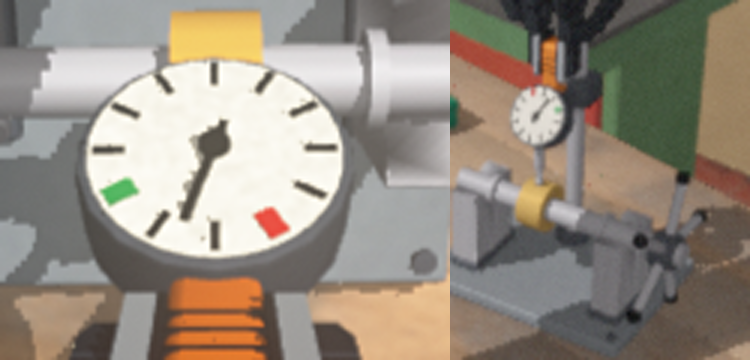

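The needle shows about 0.6 mm. Lowering 1.4 mm more.

send_rows(increments=[{"dx": 0, "dy": 0, "dz": -0.05, "twist": 0}, {"dx": 0, "dy": 0, "dz": -0.1, "twist": 0}, {"dx": 0, "dy": 0, "dz": -0.14, "twist": 0}, {"dx": 0, "dy": 0, "dz": -0.14, "twist": 0}, {"dx": 0, "dy": 0, "dz": -0.14, "twist": 0}])

```text
time_s: 5.5
eef_pos: [0.601, 0.0799, 0.2012]
eef_rot: [-0.0, 0.646, 0.763, 0.0]
ft_force: [-3.0, 4.7, 4.1]
grip_width: 0.0153
```

```bash
python3 look.py l2
```

```text
5.5 [0.60096618 0.07992082 0.20121631] [-3.01640859  4.66904026  4.10911685] 0.01529326046242672
```

View pics/l2.png

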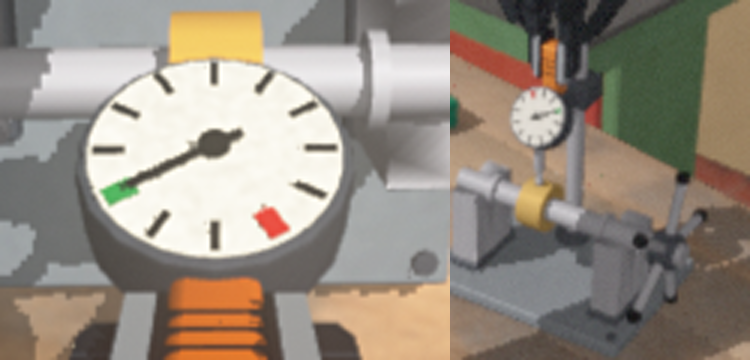

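The needle is on the green mark. Releasing and rising.

send_rows(increments=[{"dx": 0, "dy": 0, "dz": 0, "twist": 0}, {"dx": 0, "dy": 0, "dz": 0, "twist": 0}, {"dx": 0, "dy": 0, "dz": 0, "twist": 0}, {"dx": 0, "dy": 0, "dz": 0, "twist": 0}, {"dx": 0, "dy": 0, "dz": 0, "twist": 0}, {"dx": 0, "dy": 0, "dz": 2, "twist": 0}, {"dx": 0, "dy": 0, "dz": 5, "twist": 0}, {"dx": 0, "dy": 0, "dz": 7, "twist": 0}, {"dx": 0, "dy": 0, "dz": 7, "twist": 0}], claw=0.6)

```text
time_s: 6.5
eef_pos: [0.6024, 0.0794, 0.2738]
eef_rot: [0.002, 0.646, 0.763, 0.002]
ft_force: [0.7, 0.3, -0.3]
grip_width: 0.0512
```

Run:
```python
from h import *
from fit import W
o=observe();print(o["time_s"],o["eef_pos"],o["ft_force"],o["grip_width"])
cv2.imwrite("pics/w5.png",snapshot("wrist")[:,:,::-1])
p=np.load("stand.npy")
# spoke tracker targets
for th in (-10,0,10,20,30,40,50,60):
    t=np.radians(th); r=.052
    print(th,W(p,[[r*np.sin(t),-.125,.086+r*np.cos(t)]]).round(4))
```

```text
6.5 [0.60236586 0.07943063 0.27380813] [ 0.73401359  0.34496505 -0.33838479] 0.051159916901346206
-10 [[ 0.593  -0.0484  0.1372]]
0 [[ 0.6019 -0.0469  0.138 ]]
10 [[ 0.6108 -0.0454  0.1372]]
20 [[ 0.6194 -0.0439  0.1349]]
30 [[ 0.6275 -0.0426  0.131 ]]
40 [[ 0.6348 -0.0413  0.1258]]
50 [[ 0.6411 -0.0403  0.1194]]
60 [[ 0.6463 -0.0394  0.112 ]]
```

View pics/w5.png

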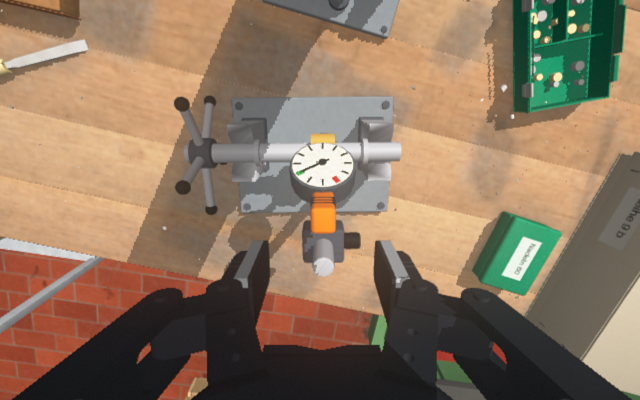

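Run:
```python
from h import *
from fit import W
p=np.load("stand.npy")
c=camera_params("wrist")
im=snapshot("wrist")[:,:,::-1]
cv2.imwrite("pics/w6.png",cv2.resize(im[110:210,240:420],None,fx=4,fy=4,interpolation=cv2.INTER_CUBIC))
C=-(c["camera_from_world"][:3,:3].T@c["camera_from_world"][:3,3])
# min-row silhouette of circle radius R centred (ex,86+ez)
def edge(y,R,ex,ez):
    a=np.linspace(0,2*np.pi,721); q=np.c_[ex+R*np.sin(a),0*a+y,.086+ez+R*np.cos(a)]
    v=proj(c,W(p,q)); return v[v[:,1].argmin()].round(2), v[v[:,1].argmax()].round(2)
for y in(-.04,.03): print(y,edge(y,.010,0,0))
for d in(-180,-90,-65,0,65,90): t=np.radians(d); print(d,edge(0,.022,.003*np.sin(t),.003*np.cos(t)))
```

```text
-0.04 (array([283.88, 144.49]), array([284.24, 163.78]))
0.03 (array([351.09, 144.32]), array([350.89, 163.62]))
-180 (array([322.26, 132.37]), array([322.34, 174.53]))
-90 (array([322.26, 129.66]), array([322.34, 172.35]))
-65 (array([322.26, 130.04]), array([322.34, 172.87]))
0 (array([322.27, 132.88]), array([322.35, 175.77]))
65 (array([322.27, 135.41]), array([322.35, 177.94]))
90 (array([322.27, 135.57]), array([322.35, 177.93]))
```

View pics/w6.png

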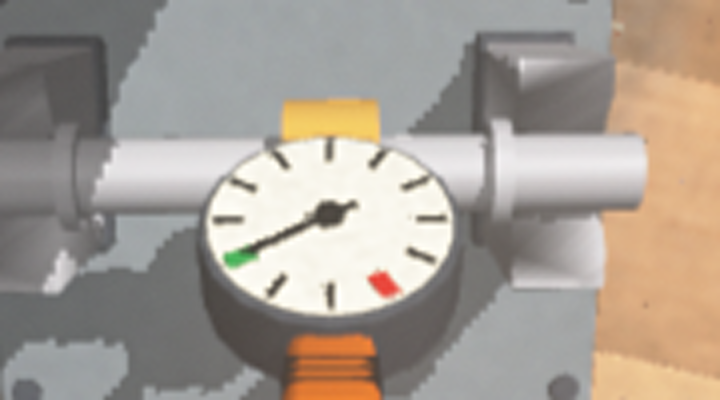

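The collar's near edge sits at row 134.6, and the model predicts 135.4 for +65° versus 130.0 for −65°. So the high spot leans towards the column, about 65° to +x. I need to push the top spoke towards the robot (−x), and first move beside it with the fingers shut.

send_rows(increments=[{"dx": 1.6, "dy": -4, "dz": 0, "twist": 0}, {"dx": 3.2, "dy": -8, "dz": 0, "twist": 0}, {"dx": 4.9, "dy": -11.8, "dz": 0, "twist": 0}, {"dx": 4.9, "dy": -11.8, "dz": 0, "twist": 0}, {"dx": 4.9, "dy": -11.8, "dz": -4, "twist": 0}, {"dx": 4.9, "dy": -11.8, "dz": -8, "twist": 0}, {"dx": 4.9, "dy": -11.8, "dz": -9, "twist": 0}, {"dx": 4.9, "dy": -11.8, "dz": -9, "twist": 0}, {"dx": 4.9, "dy": -11.8, "dz": -9, "twist": 0}], claw=0)

```text
time_s: 7.5
eef_pos: [0.6507, -0.0385, 0.1822]
eef_rot: [0.001, 0.646, 0.763, 0.0]
ft_force: [-1.0, 0.6, 1.1]
grip_width: -0.0003
```

```bash
cat > look2.py <<'E'
from h import *
from fit import W
import sys
n=sys.argv[1]; p=np.load("stand.npy")
o=observe(); print(o["time_s"],o["eef_pos"],o["ft_force"],o["grip_width"])
e=o["eef_pos"]-np.r_[p[:2],0]; c,s=np.cos(p[2]),np.sin(p[2])
print("stand", c*e[0]+s*e[1],-s*e[0]+c*e[1],e[2])
w=snapshot("wrist")[:,:,::-1]
s=snapshot("scene")[100:250,270:400,::-1]; s=cv2.resize(s,None,fx=4,fy=4,interpolation=2)
cv2.imwrite(f"pics/{n}w.png",w);cv2.imwrite(f"pics/{n}s.png",s)
E
python3 look2.py a1
```

```text
7.5 [ 0.65070745 -0.03847671  0.18220084] [-0.97525976  0.64521881  1.09201563] -0.00029668636950681956
stand 0.0495605382709175 -0.12482811174956451 0.18220083781652838
```

View pics/a1w.png

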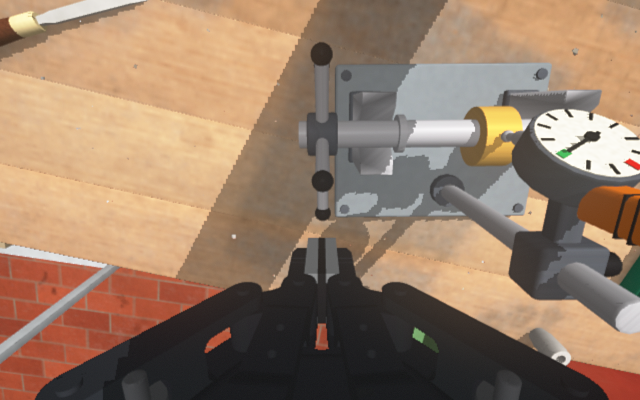

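View pics/a1s.png

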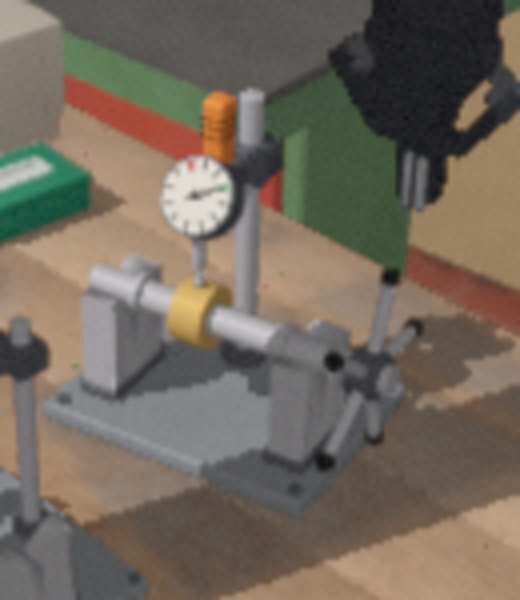

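The fingers are in line with the spoke plane (column 321). Descending, then starting the slow push.

send_rows(increments=[{"dx": 0, "dy": 0, "dz": -3, "twist": 0}, {"dx": 0, "dy": 0, "dz": -5.2, "twist": 0}, {"dx": 0, "dy": 0, "dz": -5.2, "twist": 0}, {"dx": 0, "dy": 0, "dz": -5.2, "twist": 0}, {"dx": -0.3, "dy": -0.05, "dz": -5.2, "twist": 0}, {"dx": -0.6, "dy": -0.1, "dz": -5.2, "twist": 0}, {"dx": -0.8, "dy": -0.14, "dz": -5.2, "twist": 0}, {"dx": -1.0, "dy": -0.17, "dz": -5.2, "twist": 0}, {"dx": -1.2, "dy": -0.2, "dz": -5.2, "twist": 0}, {"dx": -1.4, "dy": -0.24, "dz": -5.2, "twist": 0}])

```text
time_s: 8.6
eef_pos: [0.6362, -0.041, 0.1291]
eef_rot: [0.0, 0.646, 0.763, 0.0]
ft_force: [1.5, 0.6, 1.6]
grip_width: 0.0004
```

```bash
python3 look2.py a2
```

```text
8.6 [ 0.63622978 -0.0410257   0.12913413] [1.51163822 0.61840486 1.60988794] 0.00039026164502807916
stand 0.034860518694010176 -0.1249260546986849 0.1291341342889225
```

View pics/a2w.png

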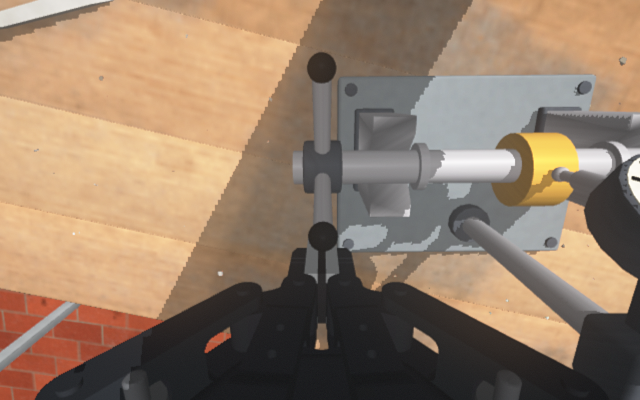

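View pics/a2s.png

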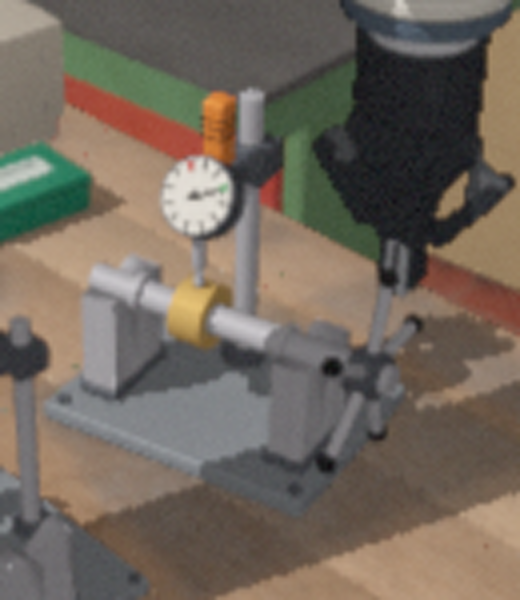

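send_rows(increments=[{"dx": -0.2, "dy": -0.03, "dz": 0, "twist": 0}, {"dx": -0.4, "dy": -0.07, "dz": 0, "twist": 0}, {"dx": -0.6, "dy": -0.1, "dz": 0, "twist": 0}, {"dx": -0.8, "dy": -0.13, "dz": 0, "twist": 0}, {"dx": -1.0, "dy": -0.17, "dz": 0, "twist": 0}, {"dx": -1.2, "dy": -0.2, "dz": 0, "twist": 0}, {"dx": -1.4, "dy": -0.24, "dz": 0, "twist": 0}, {"dx": -1.6, "dy": -0.27, "dz": 0, "twist": 0}, {"dx": -1.8, "dy": -0.3, "dz": 0, "twist": 0}, {"dx": -2.0, "dy": -0.34, "dz": 0, "twist": 0}])

```text
time_s: 9.7
eef_pos: [0.6158, -0.0444, 0.1289]
eef_rot: [-0.0, 0.646, 0.763, -0.0]
ft_force: [1.7, 0.7, 0.5]
grip_width: 0.0001
```

```bash
python3 look2.py a3
```

```text
9.7 [ 0.61584312 -0.04441205  0.12888791] [1.70120926 0.67194809 0.47134426] 0.0001198120204241788
stand 0.014194619741168528 -0.12486381929910267 0.1288879053207126
```

View pics/a3w.png

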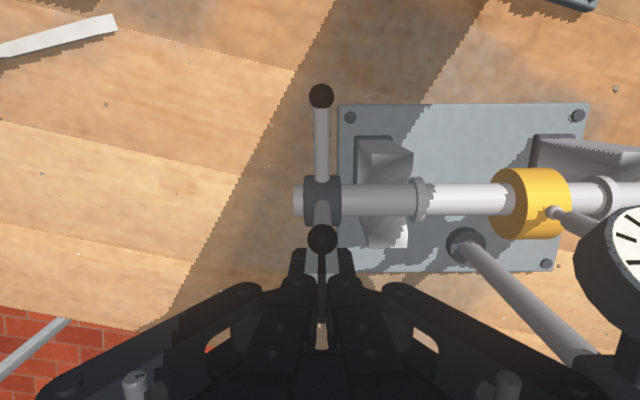

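View pics/a3s.png

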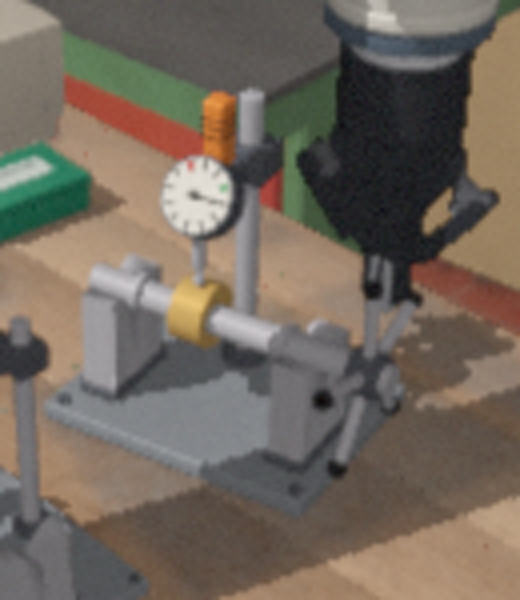

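The needle is past the green mark, so the collar is rising and the direction is right. Continuing.

send_rows(increments=[{"dx": -0.2, "dy": -0.03, "dz": 0, "twist": 0}, {"dx": -0.4, "dy": -0.07, "dz": 0, "twist": 0}, {"dx": -0.6, "dy": -0.1, "dz": 0, "twist": 0}, {"dx": -0.8, "dy": -0.13, "dz": 0, "twist": 0}, {"dx": -1.0, "dy": -0.17, "dz": 0, "twist": 0}, {"dx": -1.2, "dy": -0.2, "dz": -0.1, "twist": 0}, {"dx": -1.4, "dy": -0.24, "dz": -0.15, "twist": 0}, {"dx": -1.6, "dy": -0.27, "dz": -0.2, "twist": 0}, {"dx": -1.8, "dy": -0.3, "dz": -0.25, "twist": 0}, {"dx": -2.0, "dy": -0.34, "dz": -0.3, "twist": 0}])

```text
time_s: 10.8
eef_pos: [0.5959, -0.0478, 0.1258]
eef_rot: [0.0, 0.646, 0.763, 0.0]
ft_force: [1.4, -0.1, 0.4]
grip_width: 0.0003
```

```bash
python3 look2.py a4
```

```text
10.8 [ 0.59587499 -0.04781804  0.12582533] [ 1.3793877  -0.10283905  0.39145937] 0.0002860974718961572
stand -0.006061898920191419 -0.12489077607643638 0.1258253316886052
```

View pics/a4w.png

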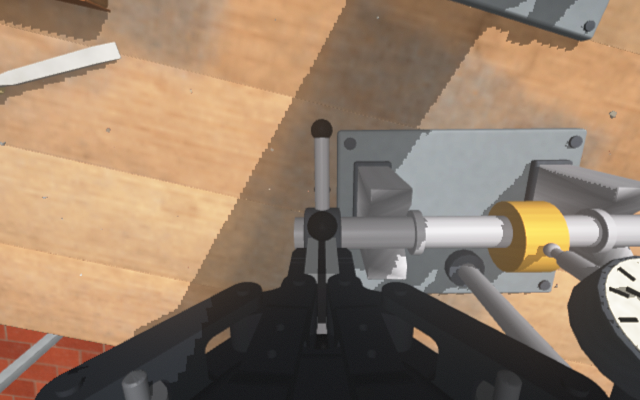

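View pics/a4s.png

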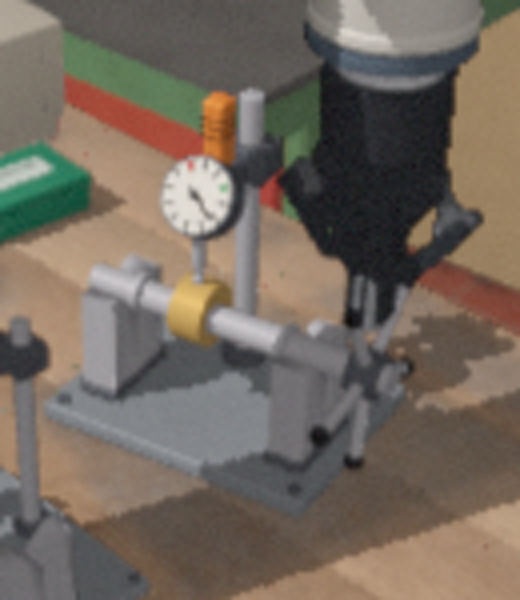

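send_rows(increments=[{"dx": -0.2, "dy": -0.03, "dz": -0.1, "twist": 0}, {"dx": -0.4, "dy": -0.07, "dz": -0.2, "twist": 0}, {"dx": -0.6, "dy": -0.1, "dz": -0.3, "twist": 0}, {"dx": -0.8, "dy": -0.13, "dz": -0.35, "twist": 0}, {"dx": -1.0, "dy": -0.17, "dz": -0.4, "twist": 0}, {"dx": -1.0, "dy": -0.17, "dz": -0.4, "twist": 0}])

```text
time_s: 11.5
eef_pos: [0.5855, -0.0495, 0.1217]
eef_rot: [-0.0, 0.646, 0.763, -0.0]
ft_force: [0.3, 0.9, 0.1]
grip_width: -0.0002
```

```bash
python3 look2.py a5
python3 - <<'E'
import cv2,numpy as np
r=[]
for i in range(1,6):
    a=cv2.imread(f"pics/a{i}s.png")[145:245,150:250]; r.append(cv2.resize(a,None,fx=2.6,fy=2.6,interpolation=2))
r.append(r[0]*0)
cv2.imwrite("pics/dials.png",np.vstack([np.hstack(r[:3]),np.hstack(r[3:])]))
E
```

```text
11.5 [ 0.58551407 -0.04950156  0.12170179] [0.2677503  0.85036887 0.07218218] -0.00017185245766853087
stand -0.0165584715890764 -0.12482216960241287 0.12170179445532114
```

View pics/a5s.png

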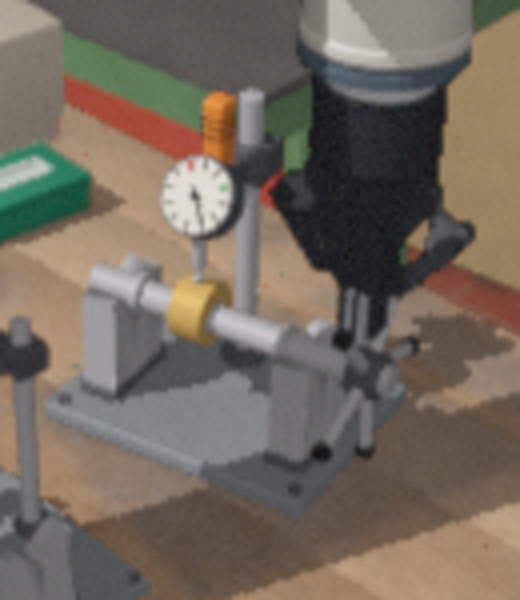

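View pics/dials.png

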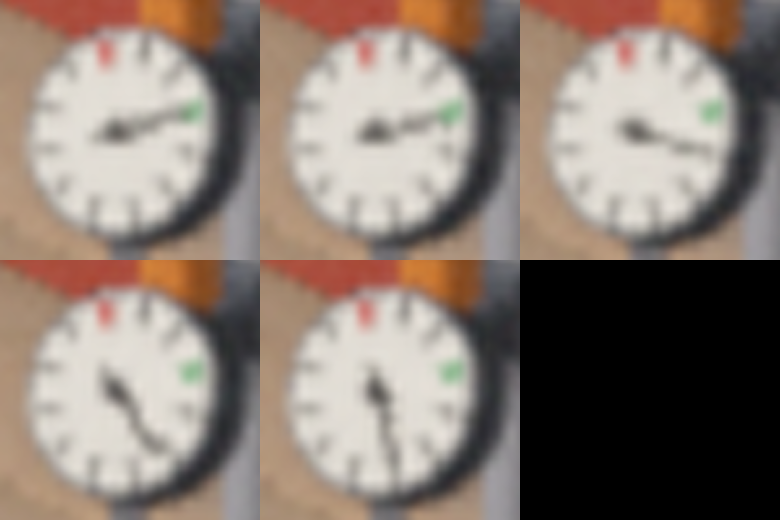

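```bash
cat > ang.py <<'E'
from h import *
from fit import W,ball
p=np.load("stand.npy"); cs=camera_params("scene")
def ang(pts):
    pts=np.array([[270-.375+a/4,100-.375+b/4] for a,b in pts])
    best=[]
    for d in np.arange(-36,36,.5):
        P=proj(cs,np.vstack([W(p,[ball(np.radians(d+72*k))]) for k in range(5)]))
        e=sum(np.min(np.hypot(*(P-q).T)) for q in pts); best.append((e/len(pts),d))
    return min(best)
if __name__=="__main__":
    print(1,ang([(390,277),(416,327),(375,437),(325,462),(333,360)]))
    print(2,ang([(415,324),(377,432),(326,463),(332,367)]))
    print(3,ang([(373,289),(415,297),(391,404),(338,468),(322,399)]))
    print(4,ang([(355,317),(405,367),(354,461),(319,435)]))
    print(5,ang([(415,345),(365,452),(321,453)]))
E
python3 ang.py
```

```text
1 (np.float64(0.4149466177436352), np.float64(20.0))
2 (np.float64(0.15145495127409508), np.float64(17.0))
3 (np.float64(0.46753092452525546), np.float64(-2.5))
4 (np.float64(0.28318795639283173), np.float64(-25.0))
5 (np.float64(0.6862610665127254), np.float64(31.5))
```

The needle has gone from 1.95 to about 5.0 mm over 60° of turn and is still rising steeply, so the high spot is farther round than I estimated. I'll push this spoke on to about −60°.

send_rows(increments=[{"dx": -0.2, "dy": -0.03, "dz": -0.12, "twist": 0}, {"dx": -0.4, "dy": -0.07, "dz": -0.25, "twist": 0}, {"dx": -0.6, "dy": -0.1, "dz": -0.4, "twist": 0}, {"dx": -0.8, "dy": -0.13, "dz": -0.53, "twist": 0}, {"dx": -1.0, "dy": -0.17, "dz": -0.66, "twist": 0}, {"dx": -1.15, "dy": -0.19, "dz": -0.76, "twist": 0}, {"dx": -1.15, "dy": -0.19, "dz": -0.76, "twist": 0}])

```text
time_s: 12.3
eef_pos: [0.574, -0.0514, 0.1141]
eef_rot: [-0.0, 0.646, 0.763, -0.0]
ft_force: [1.6, -0.4, -0.1]
grip_width: 0.0003
```

```bash
python3 look2.py a6
python3 - <<'E'
import cv2,numpy as np
a=cv2.imread("pics/a6s.png"); d=cv2.resize(a[145:245,150:250],None,fx=2.6,fy=2.6,interpolation=2)
o=np.zeros((600,780,3),np.uint8); o[:,:520]=a; o[:260,520:]=d; cv2.imwrite("pics/a6c.png",o)
E
```

```text
12.3 [ 0.57404909 -0.05142233  0.11407409] [ 1.5775095  -0.4413177  -0.06778289] 0.0002520956877134565
stand -0.028183221246593615 -0.12480330790313401 0.11407409159013335
```

View pics/a6c.png

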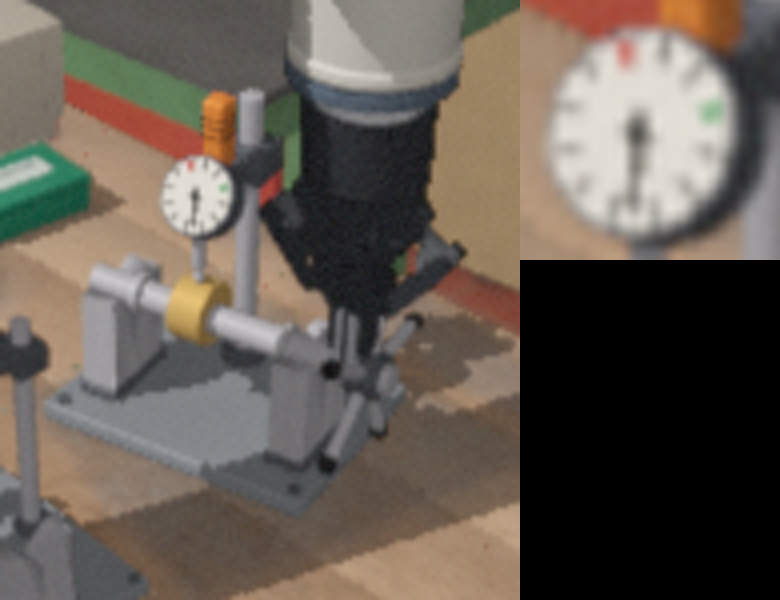

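View pics/a6w.png

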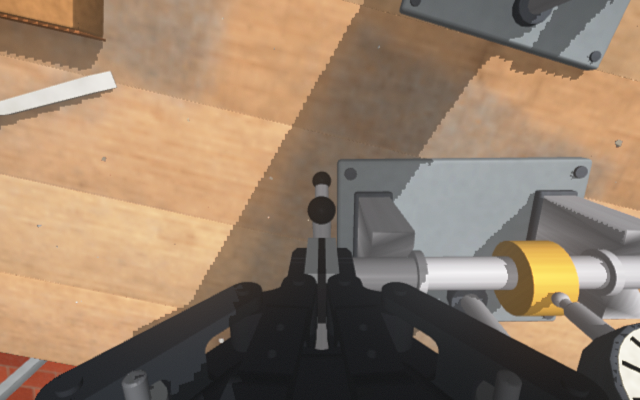

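The needle reads about 5.6 mm with the spoke at about −54.5°. Re-engaging on the next spoke, which is at about +17.5°.

send_rows(increments=[{"dx": 0, "dy": 0, "dz": 2, "twist": 0}, {"dx": 0, "dy": 0, "dz": 5, "twist": 0}, {"dx": 0, "dy": 0, "dz": 7.6, "twist": 0}, {"dx": 3, "dy": 0.5, "dz": 7.6, "twist": 0}, {"dx": 6, "dy": 1.0, "dz": 7.6, "twist": 0}, {"dx": 7.6, "dy": 1.29, "dz": 7.6, "twist": 0}, {"dx": 7.6, "dy": 1.29, "dz": 7.6, "twist": 0}, {"dx": 7.6, "dy": 1.29, "dz": 5, "twist": 0}, {"dx": 7.6, "dy": 1.29, "dz": 2, "twist": 0}, {"dx": 7.6, "dy": 1.29, "dz": 1.5, "twist": 0}])

```text
time_s: 13.4
eef_pos: [0.6478, -0.0383, 0.1262]
eef_rot: [-0.002, 0.646, 0.763, -0.002]
ft_force: [-0.8, 0.6, -0.1]
grip_width: 0.0002
```

```bash
python3 look2.py a7
python3 - <<'E'
import numpy as np
from scipy.optimize import least_squares
th=np.radians([20,17,-2.5,-25,-40.5,-54.5]); v=np.array([1.95,2.1,3,4.1,5,5.6])
f=least_squares(lambda p:p[0]+3*np.cos(th-p[1])-v,[4,-1.7]);print(f.x[0],np.degrees(f.x[1]),f.fun)
E
```

```text
13.4 [ 0.64782598 -0.03833251  0.12619667] [-0.78729315  0.58223916 -0.14584535] 0.0002229282825745837
stand 0.046743510006830996 -0.12420522249775953 0.12619666542323274
3.9322100123716774 -110.79214419378043 [ 0.02225959 -0.00618612 -0.00937682  0.05233483 -0.05611697 -0.00291451]
```

View pics/a7s.png

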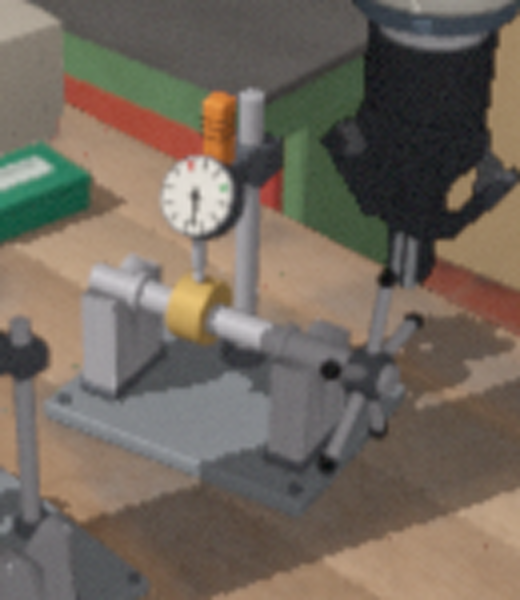

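The sinusoid fit has residuals of 0.06 mm or less and puts the peak at 6.9 mm, with the new spoke at −39°. Pushing to there.

send_rows(increments=[{"dx": -0.4, "dy": -0.07, "dz": 0.2, "twist": 0}, {"dx": -0.8, "dy": -0.14, "dz": 0.3, "twist": 0}, {"dx": -1.05, "dy": -0.18, "dz": 0.3, "twist": 0}, {"dx": -1.3, "dy": -0.22, "dz": 0.3, "twist": 0}, {"dx": -1.55, "dy": -0.26, "dz": 0.3, "twist": 0}, {"dx": -1.8, "dy": -0.3, "dz": 0.3, "twist": 0}, {"dx": -2.05, "dy": -0.35, "dz": 0.3, "twist": 0}, {"dx": -2.3, "dy": -0.39, "dz": 0.3, "twist": 0}, {"dx": -2.55, "dy": -0.43, "dz": 0.3, "twist": 0}, {"dx": -2.8, "dy": -0.47, "dz": 0.3, "twist": 0}])

```text
time_s: 14.5
eef_pos: [0.6224, -0.0432, 0.1323]
eef_rot: [0.0, 0.646, 0.763, 0.0]
ft_force: [1.4, 0.0, 1.9]
grip_width: 0.0003
```

send_rows(increments=[{"dx": -0.25, "dy": -0.04, "dz": 0, "twist": 0}, {"dx": -0.5, "dy": -0.08, "dz": 0, "twist": 0}, {"dx": -0.75, "dy": -0.13, "dz": 0, "twist": 0}, {"dx": -1.0, "dy": -0.17, "dz": 0, "twist": 0}, {"dx": -1.25, "dy": -0.21, "dz": -0.05, "twist": 0}, {"dx": -1.5, "dy": -0.25, "dz": -0.1, "twist": 0}, {"dx": -1.75, "dy": -0.3, "dz": -0.15, "twist": 0}, {"dx": -2.0, "dy": -0.34, "dz": -0.22, "twist": 0}, {"dx": -2.2, "dy": -0.37, "dz": -0.3, "twist": 0}, {"dx": -2.4, "dy": -0.41, "dz": -0.37, "twist": 0}])

```text
time_s: 15.5
eef_pos: [0.5984, -0.0473, 0.1285]
eef_rot: [0.0, 0.646, 0.763, 0.0]
ft_force: [0.5, 0.4, 1.4]
grip_width: -0.0001
```

```bash
python3 look2.py a8
python3 - <<'E'
import cv2,numpy as np
a=cv2.imread("pics/a8s.png"); d=cv2.resize(a[145:245,150:250],None,fx=2.6,fy=2.6,interpolation=2)
o=np.zeros((600,780,3),np.uint8); o[:,:520]=a; o[:260,520:]=d; cv2.imwrite("pics/a8c.png",o)
E
```

```text
15.5 [ 0.59838051 -0.04733065  0.12852876] [0.48224364 0.40495596 1.40637692] -0.0001057921286600222
stand -0.0035101756083333775 -0.12482821419610064 0.12852875826549862
```

View pics/a8c.png

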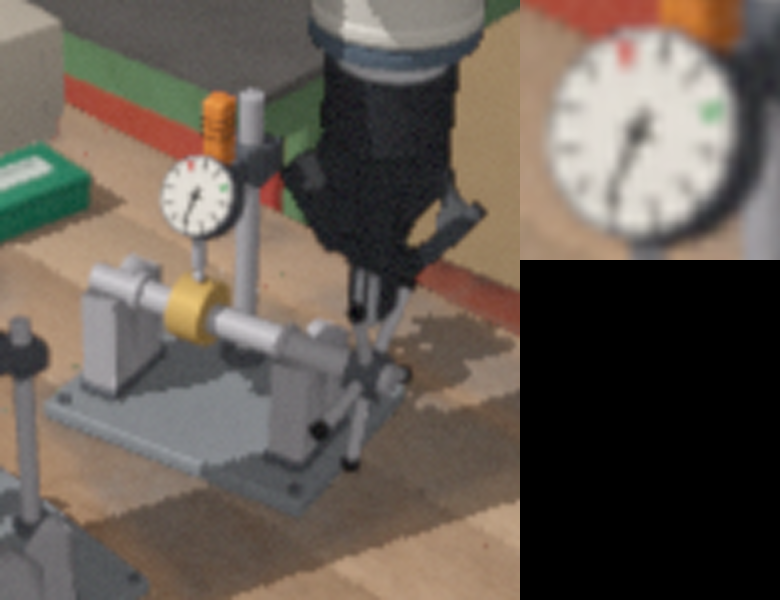

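send_rows(increments=[{"dx": -0.2, "dy": -0.03, "dz": -0.11, "twist": 0}, {"dx": -0.4, "dy": -0.07, "dz": -0.22, "twist": 0}, {"dx": -0.6, "dy": -0.1, "dz": -0.33, "twist": 0}, {"dx": -0.8, "dy": -0.13, "dz": -0.44, "twist": 0}, {"dx": -1.0, "dy": -0.17, "dz": -0.55, "twist": 0}, {"dx": -1.25, "dy": -0.21, "dz": -0.68, "twist": 0}, {"dx": -1.25, "dy": -0.21, "dz": -0.68, "twist": 0}])

```text
time_s: 16.3
eef_pos: [0.5854, -0.0494, 0.1215]
eef_rot: [-0.0, 0.646, 0.763, -0.0]
ft_force: [0.1, -0.0, 0.0]
grip_width: 0.0001
```

```bash
python3 look2.py a9
python3 - <<'E'
import cv2,numpy as np
a=cv2.imread("pics/a9s.png"); d=cv2.resize(a[145:245,150:250],None,fx=2.6,fy=2.6,interpolation=2)
o=np.zeros((600,780,3),np.uint8); o[:,:520]=a; o[:260,520:]=d; cv2.imwrite("pics/a9c.png",o)
E
```

```text
16.3 [ 0.58540132 -0.04941476  0.12145025] [ 0.13298637 -0.03059956  0.01256216] 0.00010162438607364007
stand -0.016655164431856006 -0.12471778024777767 0.1214502460497018
```

View pics/a9c.png

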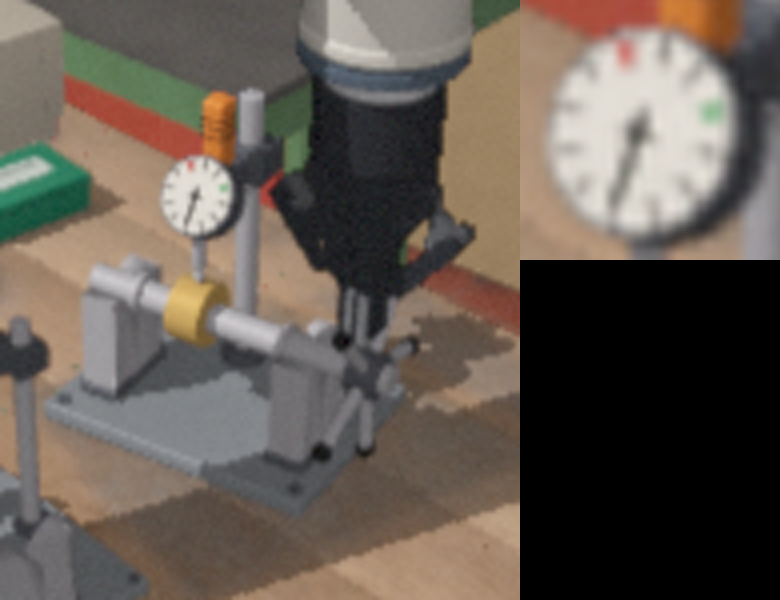

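The needle reads about the same at spoke −22° and −40.5°, so the peak lies between or close by. I'll retreat and read the dial closely with the wrist camera.

send_rows(increments=[{"dx": 0, "dy": 0, "dz": 3, "twist": 0}, {"dx": 0, "dy": 0, "dz": 7, "twist": 0}, {"dx": 0, "dy": 0, "dz": 11, "twist": 0}, {"dx": 0, "dy": 0, "dz": 15, "twist": 0}, {"dx": 0, "dy": 0, "dz": 15, "twist": 0}, {"dx": 0.5, "dy": 4, "dz": 15, "twist": 0}, {"dx": 1, "dy": 8, "dz": 15, "twist": 0}, {"dx": 1.7, "dy": 12.9, "dz": 15, "twist": 0}, {"dx": 1.7, "dy": 12.9, "dz": 15, "twist": 0}, {"dx": 1.7, "dy": 12.9, "dz": 15, "twist": 0}])

```text
time_s: 17.4
eef_pos: [0.6028, 0.0807, 0.2711]
eef_rot: [-0.0, 0.645, 0.764, -0.0]
ft_force: [-0.2, -0.1, -0.4]
grip_width: 0.0002
```

```bash
python3 look2.py b1
python3 - <<'E'
from h import *
from ang import ang
a=cv2.imread("pics/b1w.png")
cv2.imwrite("pics/b1d.png",cv2.resize(a[100:220,270:400],None,fx=5,fy=5,interpolation=cv2.INTER_CUBIC))
print(ang([(355,314),(405,369),(352,463),(320,432)]),ang([(343,341),(415,345),(365,450),(321,453)]))
E
```

```text
17.4 [0.60277242 0.08069295 0.271148  ] [-0.16701066 -0.09331393 -0.39381986] 0.0002466373997667922
stand 0.022178506245391028 0.0006684954500989207 0.2711479951983597
(np.float64(0.4207612782539218), np.float64(-23.0)) (np.float64(0.42970834103444944), np.float64(32.0))
```

View pics/b1d.png

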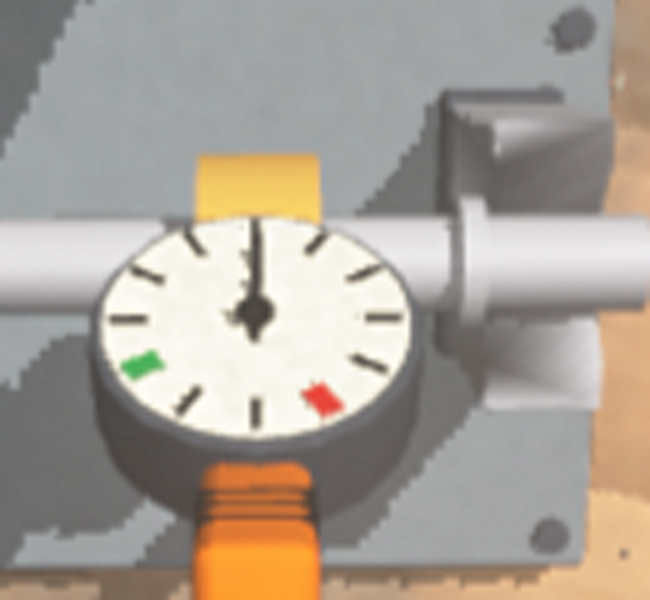

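View pics/b1s.png

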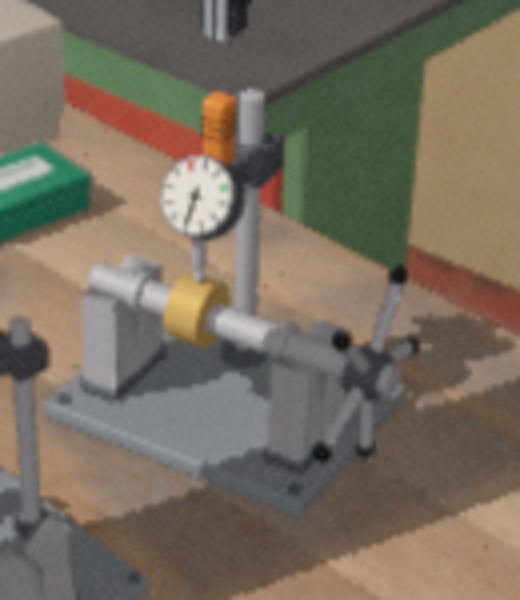

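Run:
```python
import numpy as np
from scipy.optimize import least_squares
th=np.radians([20,17,-2.5,-25,-40.5,-54.5,-95,-112]); v=np.array([1.95,2.1,3,4.05,4.93,5.43,6.05,6.02])
def h(t): return 3*np.cos(t)+np.sqrt(26**2-(3*np.sin(t))**2)-26
f=least_squares(lambda p:p[0]+h(th-p[1])-v,[4,-1.7]);print(f.x[0],np.degrees(f.x[1]),f.fun.round(2))
f=least_squares(lambda p:p[0]+p[2]*np.cos(th-p[1])-v,[4,-1.7,3]);print(f.x[0],np.degrees(f.x[1]),f.x[2],f.fun.round(2))
```

```text
3.149749386392376 -92.04794771383129 [-0.08 -0.08 -0.    0.12 -0.02  0.03  0.1  -0.07]
3.210512010031056 -96.05739656841916 2.898496989536576 [-0.01 -0.02  0.03  0.1  -0.08 -0.05  0.06 -0.02]
```

The peak fits at a total turn angle of −92° to −96°, and the shaft now sits at −112°, so it is about 16–20° past. It's within the 30° limit, but I'll turn it back about 15° for margin by pushing the +32° spoke from its −x side.

send_rows(increments=[{"dx": 0, "dy": -4, "dz": 0, "twist": 0}, {"dx": 0, "dy": -8, "dz": 0, "twist": 0}, {"dx": -0.1, "dy": -12.75, "dz": 0, "twist": 0}, {"dx": -0.1, "dy": -12.75, "dz": 0, "twist": 0}, {"dx": -0.1, "dy": -12.75, "dz": 0, "twist": 0}, {"dx": -0.1, "dy": -12.75, "dz": -4, "twist": 0}, {"dx": -0.1, "dy": -12.75, "dz": -8, "twist": 0}, {"dx": -0.1, "dy": -12.75, "dz": -9, "twist": 0}, {"dx": -0.1, "dy": -12.75, "dz": -9, "twist": 0}])

```text
time_s: 18.4
eef_pos: [0.6013, -0.0473, 0.1809]
eef_rot: [-0.001, 0.646, 0.763, -0.001]
ft_force: [0.5, -0.2, -0.0]
grip_width: -0.0001
```

```bash
python3 look2.py b2
```

```text
18.4 [ 0.60130797 -0.04728531  0.18089645] [ 0.46188603 -0.22066001 -0.03880452] -0.00010983488770874919
stand -0.0006161849751785894 -0.12527189226372 0.18089644666472626
```

View pics/b2w.png

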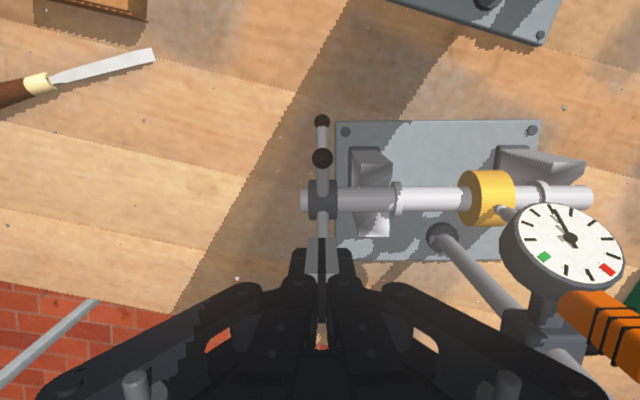

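send_rows(increments=[{"dx": 0, "dy": 0, "dz": -3, "twist": 0}, {"dx": 0, "dy": 0, "dz": -5.4, "twist": 0}, {"dx": 0, "dy": 0, "dz": -5.4, "twist": 0}, {"dx": 0.4, "dy": 0.07, "dz": -5.4, "twist": 0}, {"dx": 0.8, "dy": 0.13, "dz": -5.5, "twist": 0}, {"dx": 1.1, "dy": 0.18, "dz": -5.65, "twist": 0}, {"dx": 1.4, "dy": 0.24, "dz": -5.8, "twist": 0}, {"dx": 1.7, "dy": 0.28, "dz": -5.95, "twist": 0}, {"dx": 1.9, "dy": 0.32, "dz": -6.1, "twist": 0}, {"dx": 1.9, "dy": 0.32, "dz": -6.1, "twist": 0}])

```text
time_s: 19.5
eef_pos: [0.6212, -0.0446, 0.1205]
eef_rot: [-0.0, 0.646, 0.763, -0.0]
ft_force: [-0.2, -0.7, 0.2]
grip_width: -0.0002
```

```bash
python3 look2.py b3
python3 - <<'E'
import cv2,numpy as np
a=cv2.imread("pics/b3s.png"); d=cv2.resize(a[145:245,150:250],None,fx=2.6,fy=2.6,interpolation=2)
o=np.zeros((600,780,3),np.uint8); o[:,:520]=a; o[:260,520:]=d; cv2.imwrite("pics/b3c.png",o)
E
```

```text
19.5 [ 0.6211651  -0.04461022  0.12050789] [-0.24642082 -0.71252522  0.18977413] -0.00019754669185159817
stand 0.01940894343891066 -0.12594708894953674 0.12050788975562027
```

View pics/b3c.png

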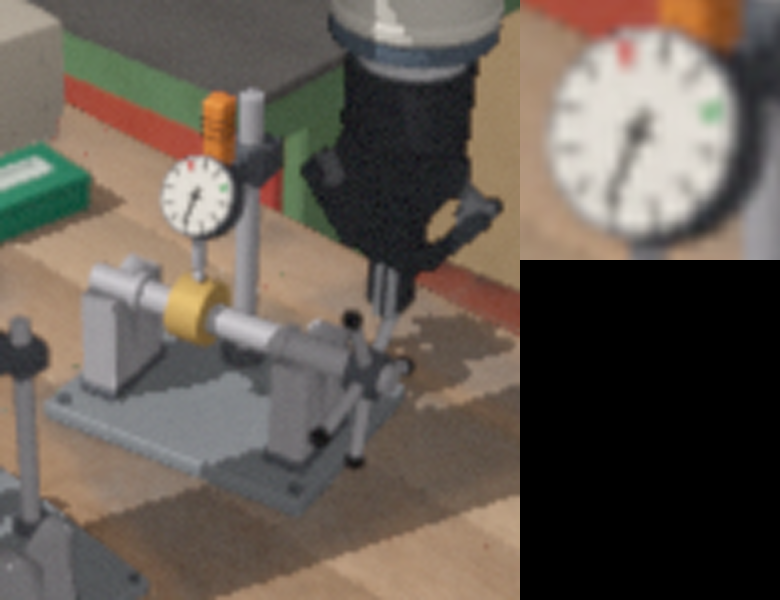

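The spoke pattern matches −25°, giving a total of −97°, close to the fitted peak. Retreating clear and checking with the wrist camera.

send_rows(increments=[{"dx": -0.6, "dy": -0.1, "dz": 0.5, "twist": 0}, {"dx": -1.0, "dy": -0.1, "dz": 4, "twist": 0}, {"dx": -1.0, "dy": -0.1, "dz": 9, "twist": 0}, {"dx": -1.0, "dy": 0, "dz": 13, "twist": 0}, {"dx": -1.0, "dy": 0, "dz": 15, "twist": 0}, {"dx": -1.0, "dy": 4, "dz": 15, "twist": 0}, {"dx": -1.3, "dy": 8, "dz": 15, "twist": 0}, {"dx": -1.8, "dy": 12.5, "dz": 15, "twist": 0}, {"dx": -1.8, "dy": 12.5, "dz": 15, "twist": 0}, {"dx": -1.8, "dy": 12.5, "dz": 15, "twist": 0}])

```text
time_s: 20.6
eef_pos: [0.6024, 0.081, 0.2711]
eef_rot: [0.0, 0.645, 0.764, -0.0]
ft_force: [-0.3, -0.9, -0.9]
grip_width: 0.0
```

```bash
python3 look2.py b4
python3 - <<'E'
import cv2
a=cv2.imread("pics/b4w.png")
cv2.imwrite("pics/b4d.png",cv2.resize(a[100:220,260:420],None,fx=5,fy=5,interpolation=cv2.INTER_CUBIC))
E
```

```text
20.6 [0.60244835 0.0809922  0.27105575] [-0.28715412 -0.90297105 -0.89251881] 3.472713594510279e-05
stand 0.021908899039068862 0.0010176162626134833 0.2710557523528023
```

View pics/b4d.png

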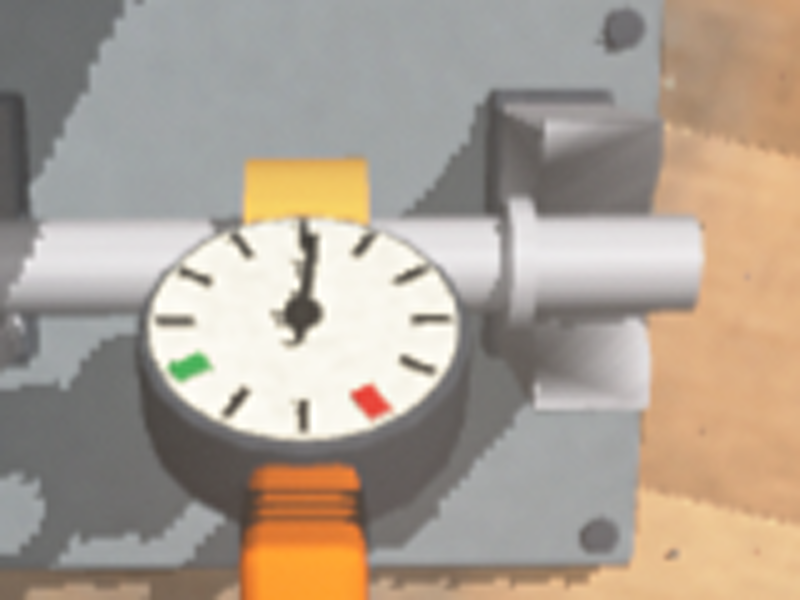

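View pics/b4s.png

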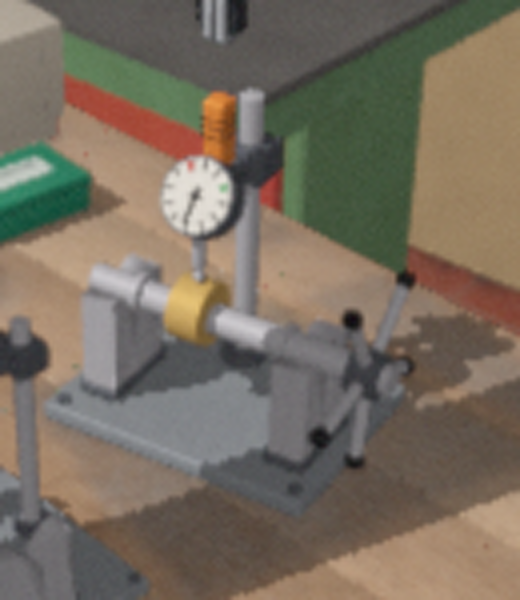

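The dial now reads about 6.2 mm, against 6.0 at −112°, which matches the fitted peak. The arm is clear, so I'm handing in.

```bash
python3 -c "
from rig import *
print(close_job())"
```

```text
the job is handed in; nothing more can be done
None
```

The job is handed in at about 21 s of the 72 s allowed. The collar's high spot is under the plunger, as near as the dial readings show, and the indicator is still resting on it.

- **Indicator:** I gripped the orange lug and lowered the indicator about 11 mm until the needle sat on the green 2 mm mark. After I let go, the needle stayed there.
- **Turning the shaft:** I pushed the spokes gently with closed fingers, with the wrist force never above about 2.5 N. The dial rose from about 2 to 6 mm. A fit of the readings put the high spot at a total turn of −92° to −96° on the spoke-angle scale.
- **Final position:** The first pass overshot to −112°, so I turned the shaft back to about −97°.
- **Last checks:** The needle reads about 6.2 mm, against 6.0 mm at −112°. The shaft looked seated in the pictures, and the fingers are closed about 3 cm above the lug, touching nothing. I never reached for the whetstone or the sanding block, though I took no final picture to confirm they are where they started.

Two of my early estimates disagreed with what the dial showed. Before turning, I judged from one picture and from the lowering distance that the high spot was about 65° away; it was about 115°. The lowering distance would also put the plunger tip about 3 mm too high. My guess is that the indicator did not start right at the top of its range. I placed the high spot from the dial readings, not from those estimates.

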